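Put the tall guard comb away in the sliding-cover clipper case

TASK

Slide the cover of the white clipper-kit case all the way back, stand the taller of the two guard combs upright on the floor of the case, let go of it, and slide the cover fully shut again. Leave the shorter guard comb where it is.

Things in the scene. Friction and masses are not known exactly. Their poses are not given: they have to be found in the camera images.
- case: White open-topped plastic kit case, fixed on a yellow step stool whose flat top is 120 mm above the work surface. Outside 110 mm (its x) by 210 mm (its y) by 58 mm high; walls 5 mm, inner floor 5 mm above its underside; inside 100 by 200 mm and 45 mm deep from the floor to the cover's underside. Origin: centre of its underside; z up. The cover opens towards the case's +y and shuts towards its -y. The case may be turned up to 20 degrees.
- cover (a joint): Flat grey sliding cover of the case, 5 mm thick, top face 55 mm above the case's underside; it runs in the side rails. Value in m: 0 = fully shut (a hard stop), 0.12 = fully back (a hard stop), when it overhangs the case's +y end and the inside is open from case y = -100 mm to y = +20 mm, over the full 100 mm width. It may start up to 25 mm open. It slides with light friction (about 1.5 N) and stays where it is left.
- cover_bar (a point): Centre of the top of the raised grip bar on the cover. The bar is 60 mm long (along case x), 12 mm thick (along case y, the sliding direction) and 20 mm high above the cover; it moves with the cover and lies at case x = 0, y = -45 mm + the cover's value, top 75 mm above the case's underside.
- guard_tall: The taller green plastic guard comb for the clipper, a block of upright teeth on a frame, standing on the stool: 34 mm (its x) by 50 mm (its y) by 36 mm high, 35 g or so. Origin: centre of its underside, z up. It may start in any of three spots on the stool's right part, turned up to 35 degrees; grip it across the 34 mm.
- guard_short: The shorter guard comb, same plastic and outline (34 by 50 mm) but only 16 mm high; origin: centre of its underside, z up. It stays where it is. A round aluminium tin 60 mm wide and 24 mm high, a black clipper and a flat steel comb also lie about on the stool's right part.

How it is judged:
By the outcome, as a careful person would: the job done as asked, in the order asked, and still so for the second after the job is handed in, with the robot touching nothing.
It also fails if it takes over 64 s, if anything falls off the work surface, if the arm or the gripper's body presses on something with over 40 N, if the wrist force passes 120 N, or if a joint passes its speed limit or range.

ROBOT

A 6-joint arm with a two-finger parallel gripper is mounted at the origin on the work surface. World frame = base frame: x ahead of the robot, y to its left, z up, the work surface at z = 0. Lengths are in m, angles in rad, forces in N, time in s.
With the tool pointing down it reaches from about 0.4 to 0.825 m from the base axis. Payload 7 kg.
Tool frame: the origin (TCP) lies on the centre line of the jaws, within the pads' length; the fingertips stand tip_reach ahead of it and the grasp point (between the pads) is the TCP (tip_reach is the distance from the TCP to the fingertips, in m); z points along the fingers, y is the line along which they close (so a half turn about z gives the same grasp; the last joint's range is limited). The gripper opens to 88 mm and grips with 3 to 60 N. Pads are 19 mm wide; open, the fingers measure 130 mm over their backs; the gripper's body (78 mm by 193 mm) begins 47 mm behind the grasp point.
Start: joints at [-0.957, 0.359, 0.012, 0, -1.224, -0.288], TCP at [0.216, -0.639, 0.246] pointing down, gripper open.
Joint ranges: [-3.07, 3.07], [-1.43, 2.12], [-1.02, 1.25], [-3.03, 1.67], [-3.05, -0], [-3.03, 3.03]. Speed limits (rad/s): [2.39, 2.39, 3.01, 3.14, 3.14, 3.14].

INTERFACE

Orientations are given as [roll, pitch, yaw] about the fixed x, y, z axes, in that order (R = Rz(yaw) Ry(pitch) Rx(roll)).
In Python, from station import get_state, grab_frame, calibration, job_done, find_in, mark_of, tip_reach gives the robot as it stands.
- The arm moves only by the shell command python3 -m handwheel 'ROWS' [OPENING] [FORCE]. ROWS is JSON, a list of rows, each an object with "delta_pos": the shift along the world's x, y, z in units of 30 mm (1.0 is 30 mm), a list of three; "dr": the turn, a rotation vector about the world's x, y, z in degrees, a list of three. In form: [{"delta_pos": [tx, ty, tz], "dr": [rx, ry, rz]}, ...]. A call has 1 to 10 rows; each row shifts and turns the commanded pose from where the row before left it; what a row does not reach is not made up. A row lasts 1/10 s, in which the tool goes at most 50 mm and 8.59 degrees, less where a joint would pass 70% of its speed; a pose out of reach is approached as far as the arm can. A call is refused whole if a number of a shift passes 1 or a number of a turn 8.59, either way. A call with a gripper value outside its range is refused whole. OPENING is the closure, from -1 (fully open) to 1 (shut), set as the call begins (- or left out, the last holds). The fingers move at their own pace and stop on an object; FORCE is the grip in N (left out, the last holds). Time passes only in rows, so rows that do not move let the fingers close. It gives the time, the measured TCP pose, the force, the opening and the grip force at its end, in the units of the state.
- get_state(): the state, without advancing time (a new reading comes with each control period).
- grab_frame(name): name is "side" or "top"; returns the picture (400x640x3 uint8, red, green, blue); there is no depth.
- calibration(name): a dict with "fx", "fy", "cx", "cy" (pixels), "k1" (the pictures are not rectified: a ray, as slopes to the right and down, at radius r is drawn at 1 + k1 r^2 times it, then the intrinsics apply), "extrinsics" (4x4, takes a point from world to camera coordinates). Camera axes: x right, y down, z forward; pixel columns grow to the right and rows downward; lengths in m; the calibration is good to about 2 mm. A picture is of the moment at which its call begins. calibration takes no time and is no camera call.
- job_done(): hands the job in; it is judged then, once.
Trained networks look in the newest picture that a camera, given by its name, has taken for a name from the list of things; names that differ only in an ending like _2 or _b are one class to them, and where a whole thing is asked for, a point or a joint stands for the part that bears it (a point fixed in the world has none). Each returns a list of dicts, best first, with "conf" (0 to 1); they miss things now and then, are a little off and sometimes report something else, mostly with a low value. They report only what shows in the picture. A call takes as long as a camera call.
- find_in(camera, query): "location" ([column, row] in pixels, amid what is visible of it).
- mark_of(camera, query): "location" ([column, row] in pixels: a listed point, or the origin of a listed thing).
The state is a dict: "t": time; "q": joint angles; "qd": joint speeds; "joint_efforts": joint torques, N m; "eef_pos": TCP position; "ee_rot": TCP orientation; "force": force on the tool from outside, world axes, zero at the start; "moment": the same for the moment, N m; "width": finger opening in m; "gripper_force": force on a finger pad.
Only numpy, scipy, OpenCV 4.12 (cv2) and the standard library are available. Lean on these libraries where they do the work, as an engineer would, in place of code of your own. Each camera call takes 0.05 s, during which the arm holds its last target. There are 200 camera calls.

## Working session

There is one attempt and no reset: what is moved stays moved. The work goes in short steps, Python scripts to look and compute and a shell command to move; the robot and the scene stay as the last step left them, time stands still between calls to the robot, and variables do not carry over. Pictures are saved under pics/ and viewed, at most 10 in all, crops included, and the job is handed in when it is done.

```bash
mkdir -p pics
cat > h.py <<'E'
import numpy as np, cv2
from station import *
def ray(cam,uv):
    c=calibration(cam); K=np.array([[c['fx'],0,c['cx']],[0,c['fy'],c['cy']],[0,0,1.]])
    p=cv2.undistortPoints(np.array([[uv]],float),K,np.array([c['k1'],0,0,0]))[0,0]
    E=np.array(c['extrinsics']); R,t=E[:3,:3],E[:3,3]
    return -R.T@t, R.T@np.array([p[0],p[1],1])
def at_z(cam,uv,z):
    o,d=ray(cam,uv); return o+d*(z-o[2])/d[2]
def proj(cam,P):
    c=calibration(cam);E=np.array(c['extrinsics']);q=E[:3,:3]@np.array(P,float)+E[:3,3]
    x,y=q[0]/q[2],q[1]/q[2];f=1+c['k1']*(x*x+y*y)
    return np.array([c['fx']*x*f+c['cx'],c['fy']*y*f+c['cy']])
E
python3 - <<'E'
from h import *
for c in ['side','top']:
    im=grab_frame(c); cv2.imwrite(f'pics/{c}0.png',im[:,:,::-1])
    print(c,'cam pos',ray(c,(320,200))[0].round(3))
    for n,z in [('case',.12),('cover_bar',.195),('guard_tall',.12),('guard_short',.12)]:
        for f in (mark_of,find_in):
            print(n,f.__name__,[(np.round(r['location'],1).tolist(),round(r['conf'],2),at_z(c,r['location'],z).round(4).tolist()) for r in f(c,n)[:3]])
s=get_state();print(s,tip_reach() if callable(tip_reach) else tip_reach)
E
```

```text
side cam pos [0.501 0.378 0.678]
case call []
case call [([292.4, 334.1], 0.91, [0.5662, 0.1603, 0.12]), ([279.0, 192.4], 0.48, [0.6251, -0.1328, 0.12])]
cover_bar call [([294.9, 297.3], 0.65, [0.5595, 0.1366, 0.195])]
cover_bar call [([291.6, 340.7], 0.58, [0.5576, 0.1983, 0.195])]
guard_tall call [([281.7, 199.5], 0.87, [0.617, -0.1135, 0.12])]
guard_tall call [([278.7, 194.4], 0.86, [0.625, -0.1272, 0.12]), ([360.3, 199.7], 0.71, [0.4581, -0.1193, 0.12])]
guard_short call []
guard_short call [([359.0, 196.1], 0.98, [0.4606, -0.129, 0.12])]
top cam pos [ 0.437 -0.071  0.861]
case call [([217.1, 187.6], 0.74, [0.557, 0.161, 0.12])]
case call [([204.3, 181.7], 0.91, [0.5687, 0.186, 0.12])]
cover_bar call [([221.0, 179.5], 0.93, [0.5588, 0.1312, 0.195])]
cover_bar call [([198.2, 183.4], 0.57, [0.5526, 0.1705, 0.195])]
guard_tall call [([368.6, 151.1], 0.97, [0.6223, -0.1261, 0.12])]
guard_tall call [([366.6, 148.3], 0.71, [0.6277, -0.1224, 0.12])]
guard_short call [([359.4, 237.3], 0.56, [0.4611, -0.1058, 0.12])]
guard_short call [([359.4, 235.7], 0.93, [0.464, -0.1059, 0.12])]
{'t': 0.9, 'q': array([-9.56889357e-01,  3.58587876e-01,  1.19028180e-02, -1.81674330e-05,
       -1.22410816e+00, -2.88080585e-01]), 'qd': array([-0.00012842, -0.00032455, -0.00183454, -0.00139369,  0.00051242,
        0.00112425]), 'joint_efforts': array([ 4.01022417e-04, -5.82359862e+01,  2.93299288e+01,  7.00238809e+00,
        1.25696059e-02, -5.84479494e-06]), 'eef_pos': array([ 0.21602808, -0.63946903,  0.24556704]), 'ee_rot': array([ 3.14159078e+00,  1.72660091e-05, -2.81577244e+00]), 'force': array([-0.13226122, -0.24407482,  0.55006126]), 'moment': array([ 0.05708536,  0.01052515, -0.07009408]), 'gripper_force': 0.0, 'width': 0.0873099136434454} 0.019
```

View pics/top0.png

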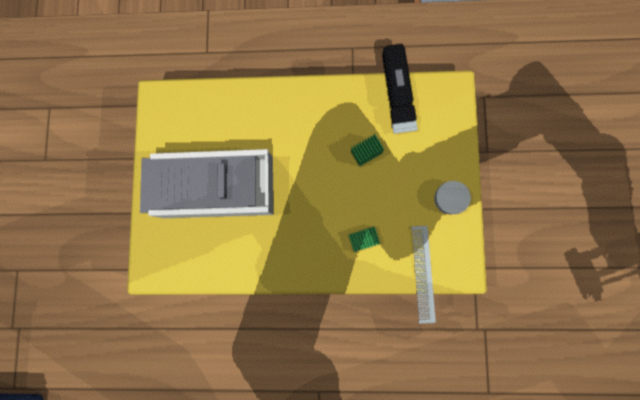

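View pics/side0.png

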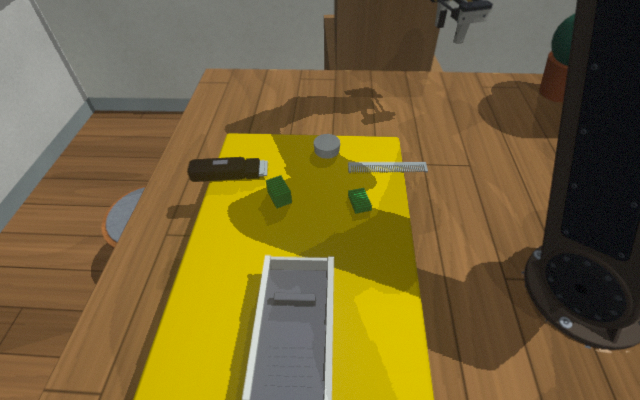

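Top: case left with cover slightly open (bar ~(222,180)). The tall comb is at (367,150), the short one at (365,239). The side view confirms the one at (279,192) is taller. Next, orientations.

Run:
```python
from h import *
im=cv2.imread('pics/top0.png'); hsv=cv2.cvtColor(im,cv2.COLOR_BGR2HSV)
g=cv2.inRange(hsv,(45,80,10),(90,255,255)); g[:, :300]=0
n,l,s,c=cv2.connectedComponentsWithStats(g)
for i in range(1,n):
    if s[i,4]>100:
        pts=np.argwhere(l==i)[:,::-1]
        W=np.array([at_z('top',p,.15)[:2]*1000 for p in pts],np.float32)
        print('green',s[i],c[i].round(1),cv2.minAreaRect(W))
w=cv2.inRange(hsv,(0,0,175),(180,45,255)); w[:,300:]=0;w[:120]=0;w[240:]=0
ys,xs=np.nonzero(w);print('white',xs.min(),xs.max(),ys.min(),ys.max())
for u in range(160,265,15):
    r=np.nonzero(w[:,u])[0]; print(u,r.min() if len(r) else 0,r.max() if len(r) else 0)
a=cv2.resize(im[130:235,130:280],None,fx=4,fy=4,interpolation=cv2.INTER_CUBIC)
b=cv2.resize(im[125:180,340:395],(0,0),fx=3.6,fy=3.6,interpolation=cv2.INTER_CUBIC)
o=np.zeros((a.shape[0],a.shape[1]+b.shape[1],3),np.uint8);o[:,:a.shape[1]]=a;o[:b.shape[0],a.shape[1]:]=b
cv2.imwrite('pics/crop.png',o);print(o.shape)
```

```text
green [352 135  31  31 560] [367.  149.9] ((617.462890625, -121.03964233398438), (36.3785400390625, 52.783756256103516), 29.28961753845215)
green [349 227  31  25 486] [363.8 238.7] ((457.6275329589844, -112.1830062866211), (30.822284698486328, 47.815860748291016), 17.903963088989258)
white 148 267 149 215
160 153 215
175 153 214
190 152 214
205 152 213
220 151 213
235 151 212
250 150 212
(420, 798, 3)
```

View pics/crop.png

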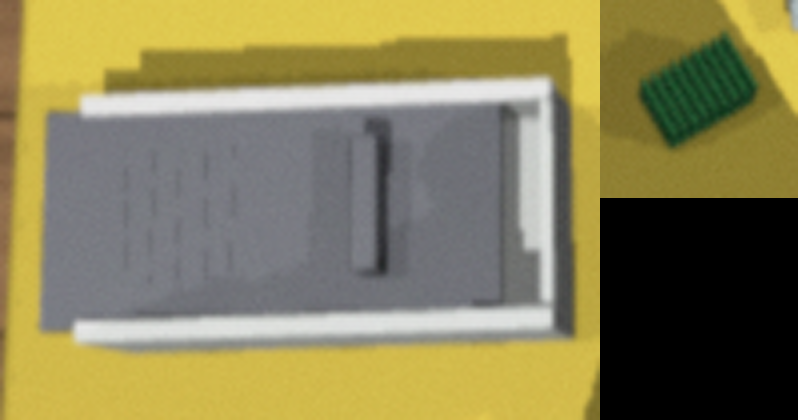

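Run:
```python
from h import *
P=[at_z('top',((u+.5)/4-.5+130,(v+.5)/4-.5+130),.178)[:2]*1000 for u,v in [(80,95),(552,78),(552,328),(75,340)]]
P=np.array(P);print(P.round(1),P.mean(0));d=P[0]-P[1]+P[3]-P[2];print(np.degrees(np.arctan2(-d[0],d[1])),np.linalg.norm(P[0]-P[1]),np.linalg.norm(P[1]-P[2]),np.linalg.norm(P[2]-P[3]))
print(np.degrees(get_state()['ee_rot']))
B=[at_z('top',((u+.5)/4-.5+130,(v+.5)/4-.5+130),.195)[:2]*1000 for u,v in [(352,135),(375,130),(378,270),(352,268)]];print(np.round(B,1),np.mean(B,0))
```

```text
[[611.1 266.4]
 [614.7  54.6]
 [504.5  53.5]
 [501.6 263.3]] [557.97414573 159.47788655]
0.8868552956748714 211.84688180686263 110.27019024522262 209.8569219219192
[ 1.79999893e+02  9.89269450e-04 -1.61331877e+02]
[[586.9 137.7]
 [589.  127.8]
 [528.3 125. ]
 [529.3 136.2]] [558.39659457 131.69605563]
```

```bash
python3 -m handwheel '[{"delta_pos":[0.38,0.86,0],"dr":[0,0,-0.6]},{"delta_pos":[0.38,0.86,0],"dr":[0,0,-0.6]},{"delta_pos":[0.38,0.86,0],"dr":[0,0,-0.6]},{"delta_pos":[0.38,0.86,0],"dr":[0,0,-0.6]},{"delta_pos":[0.38,0.86,0],"dr":[0,0,-0.6]},{"delta_pos":[0.38,0.86,0],"dr":[0,0,-0.6]},{"delta_pos":[0.38,0.86,0],"dr":[0,0,-0.6]},{"delta_pos":[0.38,0.86,0],"dr":[0,0,-0.6]},{"delta_pos":[0.38,0.86,0],"dr":[0,0,-0.6]},{"delta_pos":[0.38,0.86,0],"dr":[0,0,-0.6]}]' -1 10
python3 -m handwheel '[{"delta_pos":[0.38,0.86,0],"dr":[0,0,-0.6]},{"delta_pos":[0.38,0.86,0],"dr":[0,0,-0.6]},{"delta_pos":[0.38,0.86,0],"dr":[0,0,-0.6]},{"delta_pos":[0.38,0.86,0],"dr":[0,0,-0.6]},{"delta_pos":[0.38,0.86,0],"dr":[0,0,-0.6]},{"delta_pos":[0.38,0.86,0],"dr":[0,0,-0.6]},{"delta_pos":[0.38,0.86,0],"dr":[0,0,-0.6]},{"delta_pos":[0.38,0.86,0],"dr":[0,0,-0.6]},{"delta_pos":[0.38,0.86,0],"dr":[0,0,-0.6]},{"delta_pos":[0.38,0.86,0],"dr":[0,0,-0.6]}]'
python3 -m handwheel '[{"delta_pos":[0.38,0.86,0],"dr":[0,0,-0.6]},{"delta_pos":[0.38,0.86,0],"dr":[0,0,-0.6]},{"delta_pos":[0.38,0.86,0],"dr":[0,0,-0.6]},{"delta_pos":[0.38,0.86,0],"dr":[0,0,-0.6]},{"delta_pos":[0.38,0.86,0],"dr":[0,0,-0.6]},{"delta_pos":[0.38,0.86,0],"dr":[0,0,-0.6]},{"delta_pos":[0.38,0.86,0],"dr":[0,0,-0.6]},{"delta_pos":[0.38,0.86,0],"dr":[0,0,-0.6]},{"delta_pos":[0.38,0.8,0],"dr":[0,0,-0.6]},{"delta_pos":[0.38,0.8,0],"dr":[0,0,-0.6]}]'
```

```text
t: 1.9
eef_pos: [0.3304, -0.3805, 0.2458]
ee_rot: [-3.141, 0.0, -2.921]
force: [0.2, 0.8, 0.1]
width: 0.0877
gripper_force: 0.0
t: 2.9
eef_pos: [0.4444, -0.1224, 0.2459]
ee_rot: [-3.142, 0.001, -3.026]
force: [0.5, -0.1, -0.3]
width: 0.0876
gripper_force: 0.0
t: 3.9
eef_pos: [0.5584, 0.1321, 0.2457]
ee_rot: [3.141, 0.0, -3.13]
force: [0.0, -0.4, 0.0]
width: 0.0876
gripper_force: 0.0
```

```bash
python3 -m handwheel '[{"delta_pos":[0,0,-0.5],"dr":[0,0,0]},{"delta_pos":[0,0,-0.5],"dr":[0,0,0]},{"delta_pos":[0,0,-0.4],"dr":[0,0,0]},{"delta_pos":[0,0,-0.17],"dr":[0,0,0]},{"delta_pos":[0,0,0],"dr":[0,0,0]}]' 
python3 -m handwheel '[{"delta_pos":[0,0,0],"dr":[0,0,0]},{"delta_pos":[0,0,0],"dr":[0,0,0]},{"delta_pos":[0,0,0],"dr":[0,0,0]},{"delta_pos":[0,0,0],"dr":[0,0,0]},{"delta_pos":[0,0,0],"dr":[0,0,0]},{"delta_pos":[0,0,0],"dr":[0,0,0]},{"delta_pos":[0,0,0],"dr":[0,0,0]},{"delta_pos":[0,0,0],"dr":[0,0,0]},{"delta_pos":[0,0,0],"dr":[0,0,0]},{"delta_pos":[0,0,0],"dr":[0,0,0]}]' 1 10
```

```text
t: 4.4
eef_pos: [0.5577, 0.1306, 0.1979]
ee_rot: [-3.141, -0.001, -3.13]
force: [0.3, 0.8, 0.5]
width: 0.0879
gripper_force: 0.0
t: 5.4
eef_pos: [0.558, 0.1311, 0.1984]
ee_rot: [3.141, 0.0, -3.13]
force: [-0.3, 1.9, -0.1]
width: 0.0132
gripper_force: 0.8
```

```bash
python3 -m handwheel '[{"delta_pos":[0,0,0],"dr":[0,0,0]},{"delta_pos":[0,0.4,0],"dr":[0,0,0]},{"delta_pos":[-0.01,0.5,0],"dr":[0,0,0]},{"delta_pos":[-0.01,0.5,0],"dr":[0,0,0]},{"delta_pos":[-0.01,0.5,0],"dr":[0,0,0]},{"delta_pos":[-0.01,0.5,0],"dr":[0,0,0]},{"delta_pos":[-0.01,0.5,0],"dr":[0,0,0]},{"delta_pos":[0,0.3,0],"dr":[0,0,0]},{"delta_pos":[0,0.1,0],"dr":[0,0,0]},{"delta_pos":[0,0,0],"dr":[0,0,0]}]' 1 15
python3 -m handwheel '[{"delta_pos":[0,0.1,0],"dr":[0,0,0]},{"delta_pos":[0,0.1,0],"dr":[0,0,0]},{"delta_pos":[0,0,0],"dr":[0,0,0]}]'
```

```text
t: 6.4
eef_pos: [0.5563, 0.2308, 0.1984]
ee_rot: [3.141, -0.0, -3.129]
force: [-3.6, 1.1, 2.2]
width: 0.0121
gripper_force: 15.0
t: 6.7
eef_pos: [0.5562, 0.2354, 0.1984]
ee_rot: [-3.141, -0.001, -3.13]
force: [-5.0, -2.4, 3.2]
width: 0.0116
gripper_force: 15.0
```

```bash
python3 -m handwheel '[{"delta_pos":[-0.03,0.07,0],"dr":[0,0,0]},{"delta_pos":[0,0.05,0],"dr":[0,0,0]},{"delta_pos":[0,0,0],"dr":[0,0,0]}]'
```

```text
t: 7.0
eef_pos: [0.556, 0.2357, 0.1984]
ee_rot: [-3.136, -0.001, -3.131]
force: [1.6, -15.5, 1.3]
width: 0.012
gripper_force: 15.0
```

```bash
python3 -m handwheel '[{"delta_pos":[0,-0.1,0],"dr":[0,0,0]},{"delta_pos":[0,0,0],"dr":[0,0,0]}]'
python3 -m handwheel '[{"delta_pos":[0,0,0],"dr":[0,0,0]},{"delta_pos":[0,0,0],"dr":[0,0,0]},{"delta_pos":[0,0,0],"dr":[0,0,0]},{"delta_pos":[0,0,0.4],"dr":[0,0,0]},{"delta_pos":[0,0,0.7],"dr":[0,0,0]},{"delta_pos":[0,0,0.7],"dr":[0,0,0]}]' -1
python3 -m handwheel '[{"delta_pos":[0.16,-0.9,0],"dr":[0,0,-4.7]},{"delta_pos":[0.16,-0.9,0],"dr":[0,0,-4.7]},{"delta_pos":[0.16,-0.9,0],"dr":[0,0,-4.7]},{"delta_pos":[0.16,-0.9,0],"dr":[0,0,-4.7]},{"delta_pos":[0.16,-0.9,0],"dr":[0,0,-4.7]},{"delta_pos":[0.16,-0.9,0],"dr":[0,0,-4.7]},{"delta_pos":[0.16,-0.9,0],"dr":[0,0,-4.7]},{"delta_pos":[0.16,-0.9,0],"dr":[0,0,-4.7]}]'
python3 -m handwheel '[{"delta_pos":[0.16,-0.9,0],"dr":[0,0,-4.7]},{"delta_pos":[0.16,-0.9,0],"dr":[0,0,-4.7]},{"delta_pos":[0.16,-0.9,0],"dr":[0,0,-4.7]},{"delta_pos":[0.16,-0.9,0],"dr":[0,0,-4.7]},{"delta_pos":[0.16,-0.9,0],"dr":[0,0,-4.7]},{"delta_pos":[0,0,0],"dr":[0,0,0]}]'
python3 - <<'E'
from h import *
cv2.imwrite('pics/side1.png',grab_frame('side')[:,:,::-1])
print(mark_of('side','guard_tall')[:2]); print(proj('side',(.619,-.122,.12)))
E
```

```text
t: 7.2
eef_pos: [0.556, 0.2355, 0.1984]
ee_rot: [-3.141, 0.0, -3.131]
force: [1.0, -6.8, 0.7]
width: 0.0119
gripper_force: 15.0
t: 7.8
eef_pos: [0.5557, 0.2368, 0.2538]
ee_rot: [3.142, 0.0, -3.13]
force: [0.9, 0.1, 0.5]
width: 0.0543
gripper_force: 0.0
t: 8.6
eef_pos: [0.5945, 0.0197, 0.2537]
ee_rot: [3.14, 0.001, 2.494]
force: [-0.1, 0.7, 0.2]
width: 0.0881
gripper_force: 0.0
t: 9.2
eef_pos: [0.6185, -0.1169, 0.2532]
ee_rot: [3.141, 0.001, 2.082]
force: [-0.2, 0.3, -0.3]
width: 0.0876
gripper_force: 0.0
[{'location': [280.5, 199.6], 'conf': 0.96}]
[281.27332569 196.35905024]
```

View pics/side1.png

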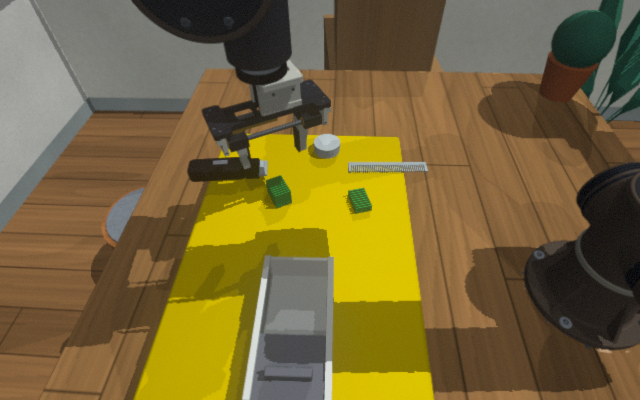

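Cover open (bar now at (288,372)), interior clear; the comb at (279,191) lines up with the jaws. Descend and grip.

```bash
python3 -m handwheel '[{"delta_pos":[0,-0.14,-0.5],"dr":[0,0,0]},{"delta_pos":[0,0,-0.7],"dr":[0,0,0]},{"delta_pos":[0,0,-0.7],"dr":[0,0,0]},{"delta_pos":[0,0,-0.7],"dr":[0,0,0]},{"delta_pos":[0,0,-0.6],"dr":[0,0,0]},{"delta_pos":[0,0,-0.3],"dr":[0,0,0]},{"delta_pos":[0,0,0],"dr":[0,0,0]}]'
python3 -m handwheel '[{"delta_pos":[0,0,0],"dr":[0,0,0]},{"delta_pos":[0,0,0],"dr":[0,0,0]},{"delta_pos":[0,0,0],"dr":[0,0,0]},{"delta_pos":[0,0,0],"dr":[0,0,0]},{"delta_pos":[0,0,0],"dr":[0,0,0]},{"delta_pos":[0,0,0],"dr":[0,0,0]},{"delta_pos":[0,0,0],"dr":[0,0,0]},{"delta_pos":[0,0,0],"dr":[0,0,0]},{"delta_pos":[0,0,0],"dr":[0,0,0]},{"delta_pos":[0,0,0],"dr":[0,0,0]}]' 1 10
```

```text
t: 10.0
eef_pos: [0.6175, -0.1179, 0.1466]
ee_rot: [-3.14, -0.001, 2.088]
force: [1.0, 0.1, 0.5]
width: 0.0874
gripper_force: 0.0
t: 11.0
eef_pos: [0.6181, -0.1187, 0.1475]
ee_rot: [3.142, 0.0, 2.087]
force: [0.5, -1.0, -0.5]
width: 0.034
gripper_force: 10.0
```

```bash
python3 -m handwheel '[{"delta_pos":[0,0,0.4],"dr":[0,0,0]},{"delta_pos":[0,0,0.7],"dr":[0,0,0]},{"delta_pos":[0,0,0.8],"dr":[0,0,0]},{"delta_pos":[0,0,0.8],"dr":[0,0,0]},{"delta_pos":[0,0,0.8],"dr":[0,0,0]}]'
python3 -m handwheel '[{"delta_pos":[-0.2,0.8,0],"dr":[0,0,6.1]},{"delta_pos":[-0.2,0.8,0],"dr":[0,0,6.1]},{"delta_pos":[-0.2,0.8,0],"dr":[0,0,6.1]},{"delta_pos":[-0.2,0.8,0],"dr":[0,0,6.1]},{"delta_pos":[-0.2,0.8,0],"dr":[0,0,6.1]},{"delta_pos":[-0.2,0.8,0],"dr":[0,0,6.1]},{"delta_pos":[-0.2,0.8,0],"dr":[0,0,6.1]},{"delta_pos":[-0.2,0.8,0],"dr":[0,0,6.1]},{"delta_pos":[-0.2,0.8,0],"dr":[0,0,6.1]},{"delta_pos":[-0.2,0.8,0],"dr":[0,0,6.1]}]'
python3 -m handwheel '[{"delta_pos":[0,0,0],"dr":[0,0,0]},{"delta_pos":[0,0,0],"dr":[0,0,0]},{"delta_pos":[0,0,0],"dr":[0,0,0]}]'
python3 - <<'E'
from h import *
a=grab_frame('side')[150:400,180:430,::-1];b=grab_frame('top')[80:280,120:370,::-1]
o=np.zeros((500,800,3),np.uint8);o[:375,:375]=cv2.resize(a,(375,375));o[:320,400:800]=cv2.resize(b,(400,320))
cv2.imwrite('pics/p2.png',o)
E
```

```text
t: 11.5
eef_pos: [0.6179, -0.1187, 0.2544]
ee_rot: [3.141, 0.0, 2.087]
force: [0.6, 0.2, -0.2]
width: 0.0337
gripper_force: 10.0
t: 12.5
eef_pos: [0.5577, 0.1223, 0.2535]
ee_rot: [3.141, 0.001, -3.127]
force: [-1.0, -0.2, -0.9]
width: 0.034
gripper_force: 10.0
t: 12.8
eef_pos: [0.5581, 0.1208, 0.2529]
ee_rot: [3.142, 0.0, -3.133]
force: [0.6, -1.4, -0.2]
width: 0.0343
gripper_force: 10.0
```

View pics/p2.png

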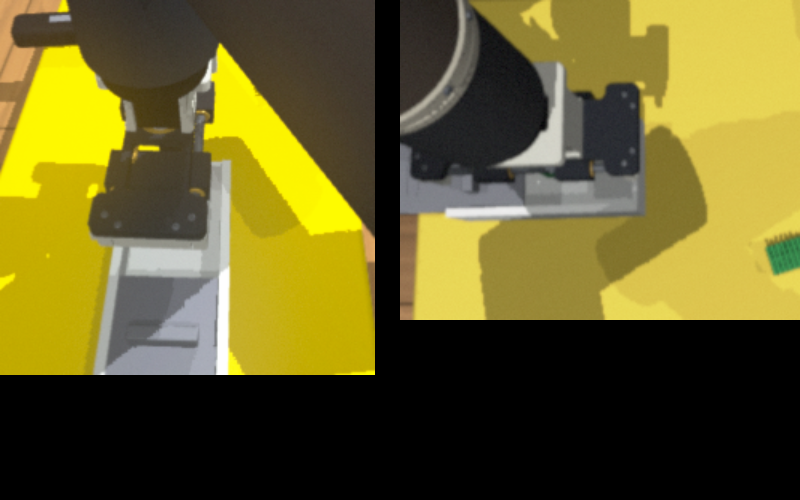

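Cover remains back (bar clear of the gripper body); the gripper is over the opening. Descend.

```bash
python3 -m handwheel '[{"delta_pos":[0,0,-0.4],"dr":[0,0,0]},{"delta_pos":[0,0,-0.6],"dr":[0,0,0]},{"delta_pos":[0,0,-0.6],"dr":[0,0,0]},{"delta_pos":[0,0,-0.6],"dr":[0,0,0]},{"delta_pos":[0,0,-0.6],"dr":[0,0,0]},{"delta_pos":[0,0,-0.35],"dr":[0,0,0]},{"delta_pos":[0,0,-0.1],"dr":[0,0,0]},{"delta_pos":[0,0,0],"dr":[0,0,0]}]'
python3 -m handwheel '[{"delta_pos":[0,0,-0.05],"dr":[0,0,0]},{"delta_pos":[0,0,-0.04],"dr":[0,0,0]},{"delta_pos":[0,0,0],"dr":[0,0,0]},{"delta_pos":[0,0,0],"dr":[0,0,0]}]'
```

```text
t: 13.7
eef_pos: [0.558, 0.121, 0.1546]
ee_rot: [-3.141, -0.001, -3.132]
force: [-0.5, -0.5, 0.6]
width: 0.034
gripper_force: 10.0
t: 14.1
eef_pos: [0.5581, 0.1214, 0.1526]
ee_rot: [3.141, 0.001, -3.132]
force: [0.5, 0.5, -0.1]
width: 0.0339
gripper_force: 10.0
```

```bash
python3 -m handwheel '[{"delta_pos":[0,0,-0.04],"dr":[0,0,0]},{"delta_pos":[0,0,0],"dr":[0,0,0]}]'
python3 -m handwheel '[{"delta_pos":[0,0,0],"dr":[0,0,0]},{"delta_pos":[0,0,0],"dr":[0,0,0]},{"delta_pos":[0,0,0],"dr":[0,0,0]},{"delta_pos":[0,0,0],"dr":[0,0,0]},{"delta_pos":[0,0,0],"dr":[0,0,0]}]' -0.2
python3 -m handwheel '[{"delta_pos":[0,0,0.3],"dr":[0,0,0]},{"delta_pos":[0,0,0.5],"dr":[0,0,0]},{"delta_pos":[0,0,0.8],"dr":[0,0,0]},{"delta_pos":[0,0,0.9],"dr":[0,0,0]},{"delta_pos":[0,0,0.9],"dr":[0,0,0]}]'
```

```text
t: 14.3
eef_pos: [0.5583, 0.1215, 0.1524]
ee_rot: [3.141, 0.001, -3.131]
force: [-2.5, 0.2, 8.0]
width: 0.0338
gripper_force: 10.0
t: 14.8
eef_pos: [0.558, 0.1213, 0.1509]
ee_rot: [-3.141, -0.0, -3.132]
force: [-0.2, 0.8, 0.6]
width: 0.0526
gripper_force: 0.0
t: 15.3
eef_pos: [0.5579, 0.1212, 0.2547]
ee_rot: [-3.142, 0.0, -3.132]
force: [0.6, -0.0, 0.5]
width: 0.0523
gripper_force: 0.0
```

```bash
python3 -m handwheel '[{"delta_pos":[-0.02,0.76,0],"dr":[0,0,0]},{"delta_pos":[-0.02,0.76,0],"dr":[0,0,0]},{"delta_pos":[-0.02,0.76,0],"dr":[0,0,0]},{"delta_pos":[-0.01,0.77,0],"dr":[0,0,0]},{"delta_pos":[0,0.77,0],"dr":[0,0,0]},{"delta_pos":[0,0,0],"dr":[0,0,0]}]' -0.2
python3 - <<'E'
from h import *
a=grab_frame('side')[150:400,180:430,::-1];b=grab_frame('top')[80:280,120:370,::-1]
o=np.zeros((400,800,3),np.uint8);o[:375,:375]=cv2.resize(a,(375,375));o[:320,400:800]=cv2.resize(b,(400,320))
cv2.imwrite('pics/p3.png',o)
for c in('side','top'):print([(r,at_z(c,r['location'],.125).round(3)) for r in mark_of(c,'guard_tall')[:2]])
E
```

```text
t: 15.9
eef_pos: [0.556, 0.2382, 0.2535]
ee_rot: [3.141, 0.001, -3.13]
force: [-0.5, -0.6, 0.4]
width: 0.0529
gripper_force: 0.0
[]
[({'location': [237.6, 183.8], 'conf': 0.95}, array([0.563, 0.121, 0.125]))]
```

View pics/p3.png

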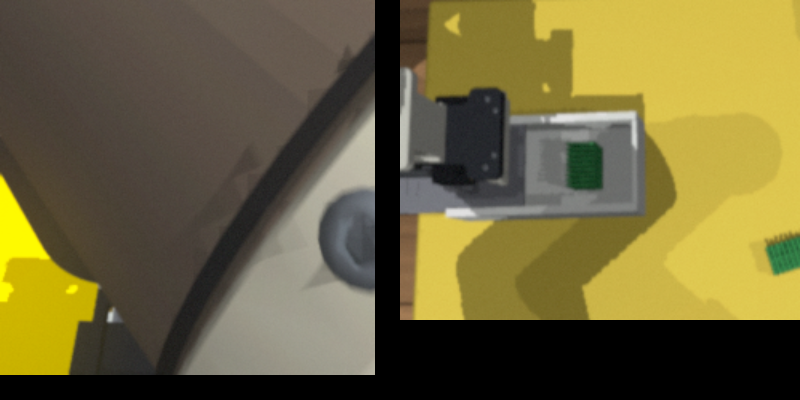

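The comb stands upright inside the case (crop (585,165)), within the opening. Now grip the bar and shut the cover.

```bash
python3 -m handwheel '[{"delta_pos":[0,-0.08,-0.5],"dr":[0,0,0]},{"delta_pos":[0,0,-0.6],"dr":[0,0,0]},{"delta_pos":[0,0,-0.5],"dr":[0,0,0]},{"delta_pos":[0,0,-0.23],"dr":[0,0,0]},{"delta_pos":[0,0,0],"dr":[0,0,0]}]' 
python3 -m handwheel '[{"delta_pos":[0,0,0],"dr":[0,0,0]},{"delta_pos":[0,0,0],"dr":[0,0,0]},{"delta_pos":[0,0,0],"dr":[0,0,0]},{"delta_pos":[0,0,0],"dr":[0,0,0]},{"delta_pos":[0,0,0],"dr":[0,0,0]},{"delta_pos":[0,0,0],"dr":[0,0,0]},{"delta_pos":[0,0,0],"dr":[0,0,0]},{"delta_pos":[0,0,0],"dr":[0,0,0]}]' 1 15
```

```text
t: 16.6
eef_pos: [0.5556, 0.2326, 0.1975]
ee_rot: [-3.141, -0.001, -3.132]
force: [-0.3, -0.6, -0.0]
width: 0.0529
gripper_force: 0.0
t: 17.4
eef_pos: [0.556, 0.2338, 0.1983]
ee_rot: [3.141, 0.0, -3.131]
force: [-0.7, 1.0, 1.0]
width: 0.0116
gripper_force: 15.0
```

```bash
python3 -m handwheel '[{"delta_pos":[0.01,-0.4,0],"dr":[0,0,0]},{"delta_pos":[0.01,-0.55,0],"dr":[0,0,0]},{"delta_pos":[0.01,-0.55,0],"dr":[0,0,0]},{"delta_pos":[0.01,-0.55,0],"dr":[0,0,0]},{"delta_pos":[0.01,-0.55,0],"dr":[0,0,0]},{"delta_pos":[0.01,-0.55,0],"dr":[0,0,0]},{"delta_pos":[0.01,-0.4,0],"dr":[0,0,0]},{"delta_pos":[0,-0.2,0],"dr":[0,0,0]},{"delta_pos":[0,-0.1,0],"dr":[0,0,0]},{"delta_pos":[0,0,0],"dr":[0,0,0]}]'
python3 -m handwheel '[{"delta_pos":[0,-0.1,0],"dr":[0,0,0]},{"delta_pos":[0,-0.05,0],"dr":[0,0,0]},{"delta_pos":[0,0,0],"dr":[0,0,0]}]'
```

```text
t: 18.4
eef_pos: [0.5581, 0.1174, 0.1983]
ee_rot: [-3.141, 0.0, -3.132]
force: [0.8, -2.2, 3.4]
width: 0.0117
gripper_force: 15.0
t: 18.7
eef_pos: [0.5582, 0.1152, 0.1983]
ee_rot: [3.139, 0.001, -3.131]
force: [-2.6, 5.9, 5.1]
width: 0.0117
gripper_force: 15.0
```

```bash
python3 -m handwheel '[{"delta_pos":[0,-0.1,0],"dr":[0,0,0]},{"delta_pos":[0,0,0],"dr":[0,0,0]}]'
```

```text
t: 18.9
eef_pos: [0.5583, 0.115, 0.1983]
ee_rot: [3.135, 0.002, -3.131]
force: [-5.3, 19.2, 4.6]
width: 0.0121
gripper_force: 15.0
```

```bash
python3 -m handwheel '[{"delta_pos":[0.02,0.08,0],"dr":[0,0,0]},{"delta_pos":[0,0,0],"dr":[0,0,0]}]'
python3 -m handwheel '[{"delta_pos":[0,0,0],"dr":[0,0,0]},{"delta_pos":[0,0,0],"dr":[0,0,0]},{"delta_pos":[0,0,0],"dr":[0,0,0]},{"delta_pos":[0,0,0],"dr":[0,0,0]},{"delta_pos":[0,0,0.4],"dr":[0,0,0]},{"delta_pos":[0,0,0.8],"dr":[0,0,0]},{"delta_pos":[0,0,0.8],"dr":[0,0,0]},{"delta_pos":[0,0,0.8],"dr":[0,0,0]}]' -0.2
python3 -m handwheel '[{"delta_pos":[0,-0.8,0],"dr":[0,0,0]},{"delta_pos":[0,-0.9,0],"dr":[0,0,0]},{"delta_pos":[0,-0.9,0],"dr":[0,0,0]},{"delta_pos":[0,-0.9,0],"dr":[0,0,0]},{"delta_pos":[0,-0.9,0],"dr":[0,0,0]},{"delta_pos":[0,-0.9,0],"dr":[0,0,0]},{"delta_pos":[0,-0.9,0],"dr":[0,0,0]},{"delta_pos":[0,-0.9,0],"dr":[0,0,0]},{"delta_pos":[0,-0.5,0],"dr":[0,0,0]},{"delta_pos":[0,0,0],"dr":[0,0,0]}]'
python3 - <<'E'
from h import *
a=grab_frame('side')[150:400,180:430,::-1];b=grab_frame('top')[80:280,120:370,::-1]
o=np.zeros((400,800,3),np.uint8);o[:375,:375]=cv2.resize(a,(375,375));o[:320,400:800]=cv2.resize(b,(400,320))
cv2.imwrite('pics/p4.png',o)
for c in('side','top'):print([(r,at_z(c,r['location'],.195).round(4)) for r in mark_of(c,'cover_bar')[:1]])
E
```

```text
t: 19.1
eef_pos: [0.5583, 0.1152, 0.1982]
ee_rot: [3.139, -0.0, -3.13]
force: [-6.6, 8.5, 6.5]
width: 0.0119
gripper_force: 15.0
t: 19.9
eef_pos: [0.5587, 0.1127, 0.2841]
ee_rot: [3.142, 0.001, -3.132]
force: [0.3, -0.1, 0.7]
width: 0.0524
gripper_force: 0.0
t: 20.9
eef_pos: [0.5585, -0.1167, 0.2827]
ee_rot: [-3.141, 0.0, -3.134]
force: [0.2, 0.0, -0.0]
width: 0.0529
gripper_force: 0.0
[({'location': [296.0, 286.9], 'conf': 0.98}, array([0.5596, 0.1203, 0.195 ]))]
[({'location': [232.3, 177.6], 'conf': 0.85}, array([0.5618, 0.1117, 0.195 ]))]
```

View pics/p4.png

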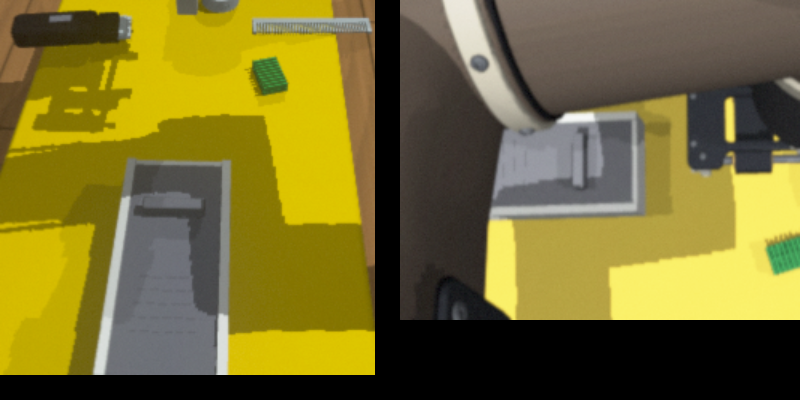

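The cover is flush against the front end wall (bar at side crop (170,205)), with no gap. The short comb hasn't moved.

```bash
python3 -c "
from station import job_done
print(job_done())"
```

```text
the job is handed in; nothing more can be done
None
```

The job is handed in: I slid the cover fully back, stood the taller comb upright on the case floor and let go of it, then slid the cover shut to its stop, leaving the short comb where it was (about 21 s on the robot's clock).

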